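# Free the ratchet pawl and push the load arm down onto the puck

### The job

Free the ratchet on the little press station by pressing the pawl's thumb tab down as far as it goes, then push the raised load arm all the way down past its teeth until its black foot rests on the steel puck. Work by pushing with the fingertips only: do not lift or carry anything or raise the arm, leave the pawl in its freed position, and leave the puck and the things standing around the station where they are.

Things in the scene. Friction and masses are not known exactly. Their poses are not given: they have to be found in the camera images.
- station: Press station bolted down, aluminium base plate 330 x 120 x 12 mm; it turns up at different places and yaws. Origin: centre of the plate's underside, on the work surface. Its x axis points from the pawl end towards the load arm's end (the arm swings in its x-z plane), z up. Things stand around it; the tallest is 115 mm.
- pivot (a point): Load arm's hinge axis, 30 mm behind the station's centre (station -x) and 75 mm above the work surface; the axis runs along the station's y. A toothed steel wheel of 44 mm outer radius is fixed to the arm here.
- pad (a point): Centre of the top face of the black push pad (46 mm along the arm, 48 mm across, 6 mm thick) at the free end of the load arm; with the arm level it lies 170 mm out from the hinge and 13 mm above it, and it turns with the arm. The arm is an aluminium bar 20 mm wide and 14 mm high.
- tab (a point): Centre of the top face of the pawl's flat steel thumb tab (30 mm along the station's x, 32 mm across). Hooked in, it is level, 131 mm above the work surface, 142 mm behind the station's centre; pressed right down it is 19 mm lower, 3 mm further back and slopes 20 degrees. The pawl's pin lies 52 mm from it towards the arm and 19 mm lower.
- foot (a point): Centre of the underside of the black foot (round, 44 mm across, 24 mm high) beneath the load arm, 115 mm out from the hinge; with the arm level it is 44 mm above the work surface, on the puck's top.
- pawl (a joint): Angle of the pawl, a small dark see-saw behind the toothed wheel: thumb tab at the outer end, hook in the wheel's teeth at the other, pin parallel to the arm's hinge. Rad: 0 hooked in, 0.35 tab down at its stop; the hook clears the teeth above about 0.15. The tab takes about 2 to 5 N to press and the pawl stays where it is put.
- loadarm (a joint): Load arm's angle above level, rad: 0 level, with the foot on the puck; starts between 0.78 and 0.88. While the pawl is hooked in, a tooth stops the arm from going down. The hinge is stiff: once freed the arm stays where it is left and takes about 2 to 5 N at the pad to push down.
- puck: Loose steel puck, 62 mm across and 28 mm high, in a low round seat on the station under the foot, 85 mm from the station's centre towards the arm's end. Origin: centre of its underside, 16 mm above the work surface.
- bottle: Bystander: loose white plastic bottle with black cap, 52 mm across, 115 mm high. Origin: centre of its underside.
- weight: Bystander: loose round steel weight, 56 mm across, with a knob, 40 mm high in all. Origin: centre of its underside.
- gauge: Bystander: loose round blue gauge on a small square dark foot, 60 mm wide, 95 mm high. Origin: centre of its underside.

How it is judged:
By the outcome, as a careful person would: the job done as asked, in the order asked, and still so for the second after the job is handed in, with the robot touching nothing.
It also fails if it takes over 48 s, if anything falls off the work surface, if the arm or the gripper's body presses on something with over 40 N, if the wrist force passes 120 N, or if a joint passes its speed limit or range.

### The arm

A 7-joint arm with a two-finger parallel gripper is mounted at the origin on the work surface. World frame = base frame: x ahead of the robot, y to its left, z up, the work surface at z = 0. Lengths are in m, angles in degrees, forces in N, time in s.
With the tool pointing down it reaches from about 0.425 to 0.875 m from the base axis. Payload 4.7 kg.
Tool frame: the origin (TCP) lies midway between the tips of the shut fingers; the grasp point (between the pads) lies env.grip_point_offset behind it (env.grip_point_offset is the distance from the TCP to the grasp point, in m); z points along the fingers, y is the line along which they close (so a half turn about z gives the same grasp; the last joint's range is limited). The gripper opens to 87 mm and grips with 3 to 60 N. Pads are 19 mm wide; open, the fingers measure 117 mm over their backs; the gripper's body (75 mm by 190 mm) begins 51 mm behind the grasp point.
Start: joints at [70.422, 18.392, -4.016, 83.108, 1.295, 78.541, -3.26], TCP at [0.226, -0.609, 0.223] pointing down, gripper open.
Joint ranges: [-163.93, 163.93], [-17.29, 119.83], [-79.2, 71.16], [3.27, 140.29], [-89.18, 269.18], [5.43, 117.66], [-154.24, 154.24]. Speed limits (degrees/s): [147.25, 147.25, 180, 180, 180, 180, 180].

### API

Orientations are given as [roll, pitch, yaw] about the fixed x, y, z axes, in that order (R = Rz(yaw) Ry(pitch) Rx(roll)).
In Python, from cell import env gives the robot as it stands.
- The arm moves only by the shell command python3 -m creep 'ROWS' [FORCE]. ROWS is a JSON object of lists of equal length, an entry for each row: "translation": the shift along the tool's x, y, z in units of 0.08 m (1.0 is 0.08 m), a list of three; "turn": the turn, a rotation vector about the tool's x, y, z in units of 180 degrees (1.0 is 180 degrees), a list of three; "grip": the opening, from 0 (shut) to 1 (fully open). In form: {"translation": [[x, y, z], ...], "turn": [[ax, ay, az], ...], "grip": [grip, ...]}. A call has 1 to 5 rows; each row shifts and turns the commanded pose from where the row before left it, along the tool's axes as they then stand; what a row does not reach is not made up. A row lasts 1/8 s, in which the tool goes at most 62.5 mm and 10.7 degrees, less where a joint would pass 70% of its speed; a pose out of reach is approached as far as the arm can. A call with a number of a shift or a turn outside -1 to 1 is refused whole. A call with a gripper value outside its range is refused whole. The fingers move at their own pace and stop on an object; FORCE is the grip in N (left out, the last holds). Time passes only in rows, so rows that do not move let the fingers close. It gives the time, the measured TCP pose, the force, the opening and the grip force at its end, in the units of the state.
- env.get_obs(): the state, without advancing time (a new reading comes with each control period).
- env.read_camera(name): name is "side" or "top" or "wrist"; returns a dict with "frame" (420x560x3 uint8, red, green, blue), "z_map" (420x560 float32, m along the optical axis (not along the pixel's ray), 0 where there is no reading), "K" (3x3 intrinsics, pixels), "rvec" (rotation vector, rad) and "tvec" (3), from world to camera coordinates, as OpenCV has them. Camera axes: x right, y down, z forward; pixel columns grow to the right and rows downward; lengths in m; the calibration is good to about 2 mm. A picture is of the moment at which its call begins.
- env.sign_off(): hands the job in; it is judged then, once.
The state is a dict: "time_s": time; "qpos": joint angles; "joint_velocities": joint speeds; "effort": joint torques, N m; "tool_pos": TCP position; "tool_rot": TCP orientation; "force": force on the tool from outside, world axes, zero at the start; "wrist_torque": the same for the moment, N m; "grip_width": finger opening in m; "grasp_force": force on a finger pad.
Only numpy, scipy, OpenCV 4.12 (cv2) and the standard library are available. Lean on these libraries where they do the work, as an engineer would, in place of code of your own. Each camera call takes 0.05 s, during which the arm holds its last target. There are 200 camera calls.

## Working session

There is one attempt and no reset: what is moved stays moved. The work goes in short steps, Python scripts to look and compute and a shell command to move; the robot and the scene stay as the last step left them, time stands still between calls to the robot, and variables do not carry over. Pictures are saved under pics/ and viewed, at most 10 in all, crops included, and the job is handed in when it is done.

```bash
mkdir -p pics; ls
cat > h.py <<'E'
import numpy as np, cv2
from cell import env
def cam(n):
    c=env.read_camera(n); c['R']=cv2.Rodrigues(np.array(c['rvec'],float))[0]; return c
def cloud(c):
    K=c['K'];z=c['z_map'];v,u=np.indices(z.shape)
    P=np.stack([(u-K[0,2])/K[0,0]*z,(v-K[1,2])/K[1,1]*z,z],-1)
    W=(P-np.array(c['tvec']).ravel())@c['R']; W[z==0]=np.nan; return W
def proj(c,p): return cv2.projectPoints(np.array(p,float).reshape(-1,3),np.array(c['rvec'],float),np.array(c['tvec'],float),c['K'],None)[0][:,0]
E
python3 - <<'E'
from h import *
a=[]
for n in('top','side'):
    c=cam(n);cv2.imwrite(f'pics/{n}0.png',c['frame'][:,:,::-1]);np.save(f'{n}0.npy',cloud(c))
    print(n,-c['R'].T@np.array(c['tvec']).ravel())
print(env.get_obs())
E
```

```text
pics
top [0.42242432 0.01581979 0.76063832]
side [0.2295818  0.48085262 0.52385207]
{'time_s': 0.1, 'qpos': array([70.42403228, 18.43498922, -4.01550877, 83.1668185 ,  1.29793272,
       78.54000914, -3.25804336]), 'joint_velocities': array([-0.0455423 , -0.2601477 ,  0.00044131, -0.17846576,  0.09612383,
        0.02915868,  0.01771504]), 'effort': array([-1.78781152e-04, -4.92570949e+01, -4.05472387e-01, -3.13398707e+01,
       -6.40441803e-02,  3.94376472e-02,  6.77533421e-05]), 'tool_pos': array([ 0.22616931, -0.60887077,  0.22157847]), 'tool_rot': array([-1.79903575e+02,  8.22605994e-03,  2.03880652e+01]), 'force': array([ 0.4687965 , -0.16245044, -0.16483886]), 'wrist_torque': array([-0.01852811,  0.03682414,  0.00744566]), 'grasp_force': 0.0, 'grip_width': 0.08713741845270088}
```

View pics/top0.png

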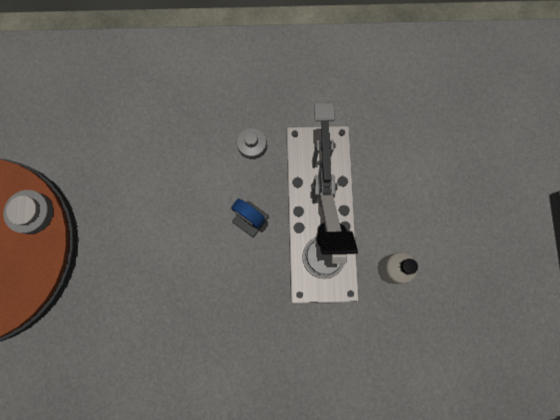

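View pics/side0.png

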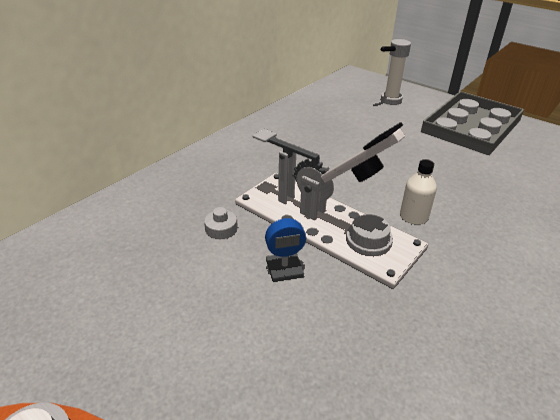

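The top view shows the tab at (324,112), the pad at about (338,242), and the plate corners at about (288,128), (348,127), (357,302) and (292,303). The gauge, weight and bottle stand at (248,214), (252,142) and (403,268). The side view agrees.

Run:
```python
from h import *
W=np.load('top0.npy'); S=np.load('side0.npy')
for n,(u,v) in dict(tab=(324,112),pad=(338,242),gauge=(248,214),weight=(252,142),bottle=(409,267)).items(): print(n,W[v,u].round(3))
# plate: points at z 8..16mm in region
m=np.zeros(W.shape[:2],bool); m[115:315,275:370]=1
P=W[m&(abs(W[...,2]-.012)<.004)]; 
r=cv2.minAreaRect((P[:,:2]*1000).astype(np.float32)); print(r, len(P))
C=np.array(r[0])/1000
tab=W[112,324,:2]
b=cv2.boxPoints(r)/1000; e=[b[1]-b[0],b[2]-b[1]]; d=max(e,key=np.linalg.norm); d=d/np.linalg.norm(d)
if d@(tab-C)>0: d=-d
y=np.array([-d[1],d[0]]); print('C',C,'yaw',np.degrees(np.arctan2(d[1],d[0])))
for n,V,(v0,v1,u0,u1) in (('top',W,(90,310,280,370)),('side',S,(110,280,230,410))):
    Q=V[v0:v1,u0:u1].reshape(-1,3); Q=Q[np.isfinite(Q[:,0])]
    L=np.c_[(Q[:,:2]-C)@d,(Q[:,:2]-C)@y,Q[:,2]]
    t=L[(L[:,0]<-.12)&(L[:,2]>.1)&(abs(L[:,1])<.04)]; print(n,'tab',np.median(t,0).round(4),t.min(0).round(3),t.max(0).round(3),len(t))
    t=L[(L[:,0]>0)&(L[:,2]>.17)&(abs(L[:,1])<.04)]; print('pad',t.mean(0).round(4),t.min(0).round(3),t.max(0).round(3),len(t))
for n in ('gauge','weight','bottle'):
    u,v=dict(gauge=(248,214),weight=(252,142),bottle=(409,267))[n]; p=W[v,u,:2]-C; print(n,p@d,p@y)
for a in(.78,.83,.88):
    R=np.array([170*np.cos(a)-13*np.sin(a)-30,75+170*np.sin(a)+13*np.cos(a)]);print(a,R.round(1))
```

```text
tab [ 0.7   -0.06   0.129]
pad [ 0.479 -0.061  0.212]
gauge [0.541 0.067 0.093]
weight [0.684 0.063 0.04 ]
bottle [ 0.448 -0.182  0.116]
((559.8997192382812, -60.21123504638672), (330.4505920410156, 120.27315521240234), 0.041498806327581406) 7612
C [ 0.55989972 -0.06021124] yaw -179.9585
top tab [-0.1399 -0.0005  0.1302] [-0.157 -0.016  0.125] [-0.12   0.016  0.134] 375
pad [ 0.081  -0.0006  0.2092] [ 0.048 -0.024  0.17 ] [0.107 0.024 0.226] 1076
side tab [-0.1352 -0.0034  0.1311] [-0.155 -0.017  0.123] [-0.12   0.017  0.133] 203
pad [ 0.0879 -0.0082  0.2045] [ 0.051 -0.025  0.17 ] [0.111 0.024 0.226] 693
gauge 0.01895268817101099 -0.1276642249602609
weight -0.12417609267046499 -0.12343808664141925
bottle 0.11153050874927971 0.12162549176844867
0.78 [ 81.7 203.8]
0.83 [ 75.1 209.2]
0.88 [ 68.3 214.3]
```

Plate centre is at (0.560, -0.060) with yaw 180°, so the tab is at about (0.702, -0.060, 0.131) and the load arm at about 0.83 rad; the sizes and heights match those given. Next I shut the fingers, rise, turn to yaw 0 and travel to above the tab.

```bash
python3 -m creep '{"translation":[[0,0,-0.3],[0,0,-0.2],[0,0,0],[0.3,-0.35,0],[0.4,-0.46,0]],"turn":[[0,0,0.0567],[0,0,0.0567],[0,0,0],[0,0,0],[0,0,0]],"grip":[0,0,0,0,0]}' 20; python3 -c "
from cell import env;print(env.grip_point_offset)"
```

```text
time_s: 0.72
tool_pos: [0.2815, -0.5441, 0.2607]
tool_rot: [-179.9, 0.1, 0.0]
force: [1.4, 0.9, 0.4]
grip_width: 0.0449
grasp_force: 0.0
0.0187
```

```bash
python3 -m creep '{"translation":[[0.44,-0.5,0],[0.44,-0.5,0],[0.44,-0.5,0],[0.44,-0.5,0],[0.44,-0.5,0]],"turn":[[0,0,0],[0,0,0],[0,0,0],[0,0,0],[0,0,0]],"grip":[0,0,0,0,0]}'; python3 -m creep '{"translation":[[0.44,-0.5,0],[0.44,-0.5,0],[0.44,-0.5,0],[0.44,-0.5,0],[0.44,-0.5,0]],"turn":[[0,0,0],[0,0,0],[0,0,0],[0,0,0],[0,0,0]],"grip":[0,0,0,0,0]}'
```

```text
time_s: 1.35
tool_pos: [0.459, -0.3428, 0.2613]
tool_rot: [-180.0, 0.1, 0.2]
force: [0.5, -0.9, 1.0]
grip_width: 0.0016
grasp_force: 0.0
time_s: 1.98
tool_pos: [0.635, -0.1434, 0.2611]
tool_rot: [-180.0, 0.1, 0.2]
force: [0.6, -1.0, -0.1]
grip_width: 0.0006
grasp_force: 0.0
```

```bash
python3 -m creep '{"translation":[[0.4,-0.45,0],[0.35,-0.45,0],[0.1,-0.1,0.3],[0,0,0.4],[0,0,0]],"turn":[[0,0,0],[0,0,0],[0,0,0],[0,0,0],[0,0,0]],"grip":[0,0,0,0,0]}'
python3 - <<'E'
from h import *
c=cam('wrist');W=cloud(c)
cv2.imwrite('pics/w1.png',c['frame'][:,:,::-1])
m=(abs(W[...,2]-.13)<.006)&(W[...,0]>.67)&(abs(W[...,1]+.06)<.04)
print(m.sum(), W[m].min(0) if m.any() else '', W[m].max(0) if m.any() else '')
print(env.get_obs()['qpos'].round(1))
E
```

```text
time_s: 2.6
tool_pos: [0.7002, -0.0646, 0.2019]
tool_rot: [-180.0, 0.5, 0.2]
force: [0.6, -0.4, 0.1]
grip_width: 0.0008
grasp_force: 0.0
1465 [ 0.68328111 -0.07592059  0.1242864 ] [ 0.7156633  -0.04414233  0.13113282]
[ 19.9  27.6 -24.3  74.7  11.2  80.3 -93.8]
```

View pics/w1.png

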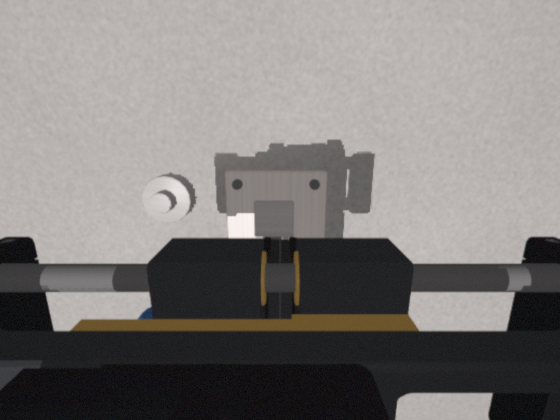

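The wrist view shows the tab at (274,218), just ahead of the shut fingers. It spans x up to 0.716 and y from -0.076 to -0.044. I correct by 5 mm and come down onto it.

```bash
python3 -m creep '{"translation":[[0.06,-0.05,0.3],[0,0,0.3],[0,0,0.15],[0,0,0.0],[0,0,0]],"turn":[[0,0,0],[0,0,0],[0,0,0],[0,0,0],[0,0,0]],"grip":[0,0,0,0,0]}'; python3 -m creep '{"translation":[[0,0,0.07],[0,0,0.07],[0,0,0.07],[0,0,0.07],[0,0,0]],"turn":[[0,0,0],[0,0,0],[0,0,0],[0,0,0],[0,0,0]],"grip":[0,0,0,0,0]}'
```

```text
time_s: 3.28
tool_pos: [0.7083, -0.0609, 0.1482]
tool_rot: [180.0, -0.1, -0.0]
force: [-0.8, -0.1, -0.7]
grip_width: 0.0004
grasp_force: 0.0
time_s: 3.9
tool_pos: [0.7078, -0.0607, 0.1241]
tool_rot: [-180.0, -0.0, -0.0]
force: [0.6, 0.5, 1.5]
grip_width: 0.0006
grasp_force: 0.7
```

```bash
python3 -m creep '{"translation":[[0,0,0.05],[0,0,0.05],[0,0,0.02],[0,0,0],[0,0,0]],"turn":[[0,0,0],[0,0,0],[0,0,0],[0,0,0],[0,0,0]],"grip":[0,0,0,0,0]}';  python3 -m creep '{"translation":[[0,0,0.03],[0,0,0]],"turn":[[0,0,0],[0,0,0]],"grip":[0,0]}'
```

```text
time_s: 4.53
tool_pos: [0.7073, -0.0607, 0.1144]
tool_rot: [180.0, 0.0, -0.0]
force: [3.0, 1.0, 1.7]
grip_width: 0.0003
grasp_force: 1.3
time_s: 4.78
tool_pos: [0.7074, -0.0607, 0.1134]
tool_rot: [180.0, -0.0, -0.0]
force: [1.1, 0.1, 6.9]
grip_width: 0.0004
grasp_force: 3.5
```

```bash
python3 -m creep '{"translation":[[0,0,0.03],[0,0,0]],"turn":[[0,0,0],[0,0,0]],"grip":[0,0]}';  python3 -m creep '{"translation":[[0,0,0.03],[0,0,0]],"turn":[[0,0,0],[0,0,0]],"grip":[0,0]}'
```

```text
time_s: 5.03
tool_pos: [0.7076, -0.0607, 0.1129]
tool_rot: [180.0, -0.1, -0.0]
force: [-1.9, -0.2, 14.8]
grip_width: 0.0003
grasp_force: 6.3
time_s: 5.28
tool_pos: [0.7078, -0.0607, 0.1125]
tool_rot: [179.9, -0.1, -0.0]
force: [-4.8, 0.5, 20.9]
grip_width: 0.0003
grasp_force: 9.0
```

The force has risen firmly (21 N) at the expected height, so the tab is at its stop. I lift straight up and check.

```bash
python3 -m creep '{"translation":[[0,0,-0.3],[0,0,-0.5],[0,0,-0.6],[0,0,-0.6],[0,0,0]],"turn":[[0,0,0],[0,0,0],[0,0,0],[0,0,0],[0,0,0]],"grip":[0,0,0,0,0]}'
python3 - <<'E'
from h import *
for n in('side','wrist'):
    c=cam(n);W=cloud(c)
    m=(W[...,2]>.1)&(W[...,2]<.14)&(W[...,0]>.685)&(W[...,0]<.73)&(abs(W[...,1]+.06)<.016); P=W[m]
    if len(P)>30: f=np.polyfit(P[:,0],P[:,2],1); print(n,len(P),'slope',np.degrees(np.arctan(f[0])),'z at .704',np.polyval(f,.704))
    if n=='side': cv2.imwrite('pics/s2.png',c['frame'][100:310,200:480,::-1].repeat(2,0).repeat(2,1))
E
```

```text
time_s: 5.9
tool_pos: [0.7082, -0.0605, 0.2716]
tool_rot: [180.0, -0.3, -0.0]
force: [-0.4, 0.6, 0.3]
grip_width: 0.0001
grasp_force: 0.0
side 129 slope -16.748896124276673 z at .704 0.11231573393253325
wrist 849 slope -18.628710628653995 z at .704 0.11065711193131475
```

View pics/s2.png

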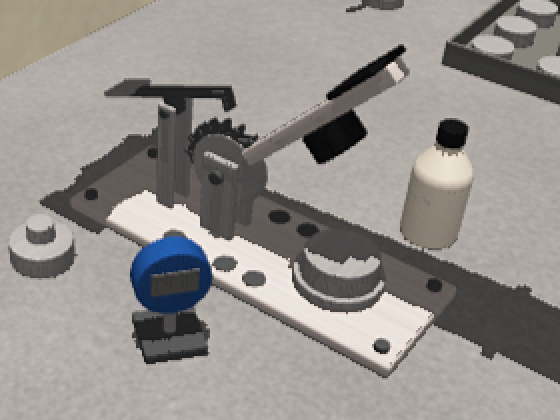

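The side view shows the hook, at (230,98) in the crop, clear of the wheel. The tab slopes about 18° at z≈0.111, so the pawl is at its stop. Next I go to above the pad.

```bash
python3 -m creep '{"translation":[[-0.5,0,0],[-0.6,0,0],[-0.6,0,0],[-0.55,0,0],[-0.29,0,0]],"turn":[[0,0,0],[0,0,0],[0,0,0],[0,0,0],[0,0,0]],"grip":[0,0,0,0,0]}'; python3 -m creep '{"translation":[[0,0,0],[0,0,0.3],[0,0,0.25],[0,0,0]],"turn":[[0,0,0],[0,0,0],[0,0,0],[0,0,0]],"grip":[0,0,0,0]}'
```

```text
time_s: 6.62
tool_pos: [0.5004, -0.061, 0.2649]
tool_rot: [-180.0, 0.3, -0.1]
force: [0.3, 0.2, -0.7]
grip_width: 0.0004
grasp_force: 0.0
time_s: 7.12
tool_pos: [0.503, -0.0604, 0.2205]
tool_rot: [-179.9, 0.3, -0.0]
force: [1.9, -0.5, 0.1]
grip_width: 0.0003
grasp_force: 0.0
```

```bash
python3 -m creep '{"translation":[[0,0,0.13],[0,0,0.12],[-0.1,0,0.09],[-0.09,0,0.09],[0,0,0]],"turn":[[0,0,0],[0,0,0],[0,0,0],[0,0,0],[0,0,0]],"grip":[0,0,0,0,0]}'; python3 -m creep '{"translation":[[-0.08,0,0.1],[-0.08,0,0.1],[-0.08,0,0.11],[0,0,0]],"turn":[[0,0,0],[0,0,0],[0,0,0],[0,0,0]],"grip":[0,0,0,0]}'
```

```text
time_s: 7.75
tool_pos: [0.4883, -0.0607, 0.1888]
tool_rot: [180.0, 0.0, -0.0]
force: [0.5, -0.3, -0.1]
grip_width: 0.0002
grasp_force: 0.3
time_s: 8.25
tool_pos: [0.4683, -0.0607, 0.1627]
tool_rot: [-180.0, 0.1, -0.0]
force: [-0.2, 0.8, 0.4]
grip_width: 0.0002
grasp_force: 0.0
```

Run:
```python
from h import *
c=cam('side');cv2.imwrite('pics/s3.png',c['frame'][60:310,200:480,::-1].repeat(2,0).repeat(2,1))
```

```text
(no output)
```

View pics/s3.png

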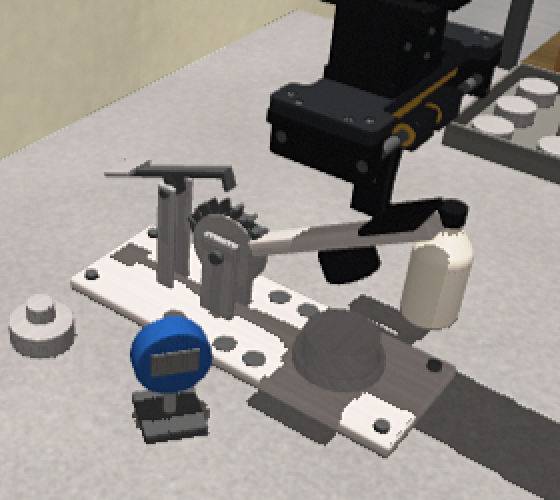

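The arm is going down: the fingertips are on the pad at (375,205), the pawl is still clear, and the foot at (350,262) is above the puck. I carry on along the arc.

```bash
python3 -m creep '{"translation":[[-0.06,0,0.12],[-0.06,0,0.12],[-0.06,0,0.11],[-0.04,0,0.1],[0,0,0]],"turn":[[0,0,0],[0,0,0],[0,0,0],[0,0,0],[0,0,0]],"grip":[0,0,0,0,0]}'; python3 -m creep '{"translation":[[-0.03,0,0.1],[-0.02,0,0.1],[-0.02,0,0.1],[-0.02,0,0.05],[0,0,0]],"turn":[[0,0,0],[0,0,0],[0,0,0],[0,0,0],[0,0,0]],"grip":[0,0,0,0,0]}'
```

```text
time_s: 8.93
tool_pos: [0.4511, -0.0605, 0.1271]
tool_rot: [-180.0, 0.1, -0.0]
force: [0.2, -0.4, 0.1]
grip_width: 0.0009
grasp_force: 0.0
time_s: 9.55
tool_pos: [0.4449, -0.0606, 0.0996]
tool_rot: [-180.0, 0.0, -0.0]
force: [-0.2, -0.3, 0.9]
grip_width: 0.0011
grasp_force: 0.0
```

```bash
python3 -m creep '{"translation":[[0,0,0.05],[0,0,0.05],[0,0,0.03],[0,0,0],[0,0,0]],"turn":[[0,0,0],[0,0,0],[0,0,0],[0,0,0],[0,0,0]],"grip":[0,0,0,0,0]}'; python3 -m creep '{"translation":[[0,0,0.03],[0,0,0],[0,0,0]],"turn":[[0,0,0],[0,0,0],[0,0,0]],"grip":[0,0,0]}'
```

```text
time_s: 10.18
tool_pos: [0.4454, -0.0606, 0.0897]
tool_rot: [180.0, -0.0, -0.0]
force: [-0.1, 0.2, -0.7]
grip_width: 0.0007
grasp_force: 0.0
time_s: 10.55
tool_pos: [0.4456, -0.0606, 0.0883]
tool_rot: [180.0, -0.0, -0.0]
force: [-2.3, 0.5, 7.7]
grip_width: 0.0006
grasp_force: 3.6
```

```bash
python3 -m creep '{"translation":[[0,0,0.03],[0,0,0],[0,0,0]],"turn":[[0,0,0],[0,0,0],[0,0,0]],"grip":[0,0,0]}'; python3 -m creep '{"translation":[[0,0,0.03],[0,0,0],[0,0,0]],"turn":[[0,0,0],[0,0,0],[0,0,0]],"grip":[0,0,0]}'
```

```text
time_s: 10.92
tool_pos: [0.4457, -0.0606, 0.088]
tool_rot: [179.9, -0.0, -0.0]
force: [-8.7, 0.4, 23.9]
grip_width: 0.0004
grasp_force: 11.6
time_s: 11.3
tool_pos: [0.4458, -0.0607, 0.0877]
tool_rot: [179.9, 0.0, -0.0]
force: [-14.8, 1.9, 39.7]
grip_width: 0.0005
grasp_force: 19.7
```

The foot is seated: the tip is at 0.088 m and the force rises steeply. I lift off straight up and check.

```bash
python3 -m creep '{"translation":[[0,0,-0.1],[0,0,-0.3],[0,0,-0.5],[0,0,-0.5],[0,0,-0.3]],"turn":[[0,0,0],[0,0,0],[0,0,0],[0,0,0],[0,0,0]],"grip":[0,0,0,0,0]}'; python3 -m creep '{"translation":[[0,0,0],[0,0,0]],"turn":[[0,0,0],[0,0,0]],"grip":[0,0]}';python3 - <<'E'
from h import *
c=cam('side');W=cloud(c);cv2.imwrite('pics/s4.png',c['frame'][60:310,200:480,::-1].repeat(2,0).repeat(2,1))
def fit(n,W,x0,x1,z0,z1):
    m=(W[...,2]>z0)&(W[...,2]<z1)&(W[...,0]>x0)&(W[...,0]<x1)&(abs(W[...,1]+.06)<.015);P=W[m]
    if len(P)>20:f=np.polyfit(P[:,0],P[:,2],1);print(n,len(P),np.degrees(np.arctan(f[0])),P[:,2].mean())
for k,V in(('side',W),('top',cloud(cam('top'))),('wrist',cloud(cam('wrist')))):
    fit(k+' pad',V,.402,.438,.08,.1); fit(k+' tab',V,.69,.725,.1,.14)
E
```

```text
time_s: 11.92
tool_pos: [0.4459, -0.0607, 0.2205]
tool_rot: [180.0, -0.2, -0.0]
force: [-0.3, -0.3, 0.1]
grip_width: 0.0004
grasp_force: 0.0
time_s: 12.18
tool_pos: [0.4445, -0.0606, 0.2174]
tool_rot: [-180.0, 0.1, -0.0]
force: [0.5, -0.7, -0.0]
grip_width: 0.0004
grasp_force: 0.0
side pad 298 -0.07997151580567424 0.08947772046782931
side tab 80 -19.643124710937443 0.11334233310835777
top tab 251 -18.957635705357916 0.1129732761146837
wrist pad 843 -0.4486592438226429 0.0870396015700475
```

View pics/s4.png

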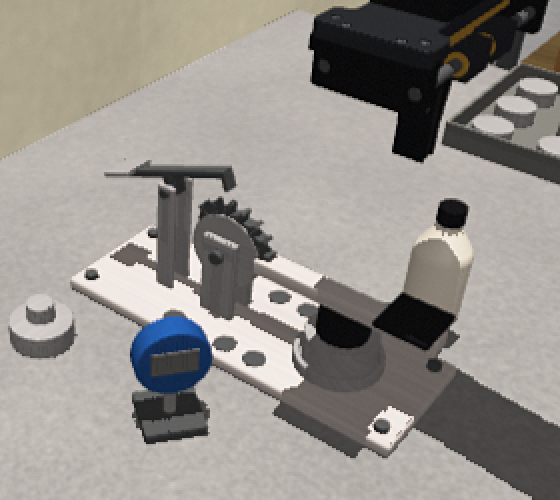

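The picture shows the foot on the puck at (343,325) and the pad level at z≈0.088. The tab still slopes about 19°, the bystanders have not moved, and the gripper is clear. I hand in.

```bash
python3 -c "
from cell import env;print(env.sign_off())"
```

```text
the job is handed in; nothing more can be done
None
```

I pressed the pawl to its stop, pushed the load arm down level with its foot resting on the puck, left the puck and bystanders in place, and handed the job in after about 12 s of robot time; no verdict came back.

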